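Fold away the cart's work-rest arm

TASK

The two-segment work-rest arm on the cart is still swung out. First fold its outer segment back so that it lies fully along the inner segment, and only then swing the folded pair in to its parked position against the stop on the base. Do not knock the desiccant canister that stands just behind it, and leave the arm parked at rest.

Things in the scene. Friction and masses are not known exactly. Their poses are not given: they have to be found in the camera images.
- rest_base: Dark steel base of the arm, 80 x 80 mm plate screwed to the cart top (fixed). Origin: on the vertical main pivot, at cart-top height. The parked arm lies along the base's +y axis, beside an upright stop block (base x 17 to 29 mm, y 92 to 132 mm, 46 mm high).
- inner_arm (a joint): Inner aluminium bar, 28 wide, 180 mm from main pivot to elbow, height 20-32 mm. rad: 0 = parked, end stop; at q it points along (-sin q, cos q) in base frame (+ = counter-clockwise from above). Starts 0.75-1.15. On the elbow axis stands its bare steel post, 24 mm thick, clear from height 46 to 96 mm: swing it by this. Stiff, 2.5 N at the post; stays where left.
- outer_arm (a joint): Outer bar, 28 wide, 130 mm from elbow to tip post, height 34-46 mm, on the inner bar. rad: 0 = folded back along the inner, end stop; at q, with p the inner value, it points from the elbow along (sin(p+q), -cos(p+q)) in base frame. Starts 1.1-1.5. Tip post: 18-20 mm thick, black cap, height 46-96 mm: fold by this. Easy, 0.6 N, a tangential push leaves the inner still; stays where left.
- canister_center (a point): Centre (half-way up) of the grey plastic desiccant canister: loose, upright, 70 mm in diameter, 92 mm high, standing behind the arm's parked place, where the outer segment would hit it if the arm were swung in unfolded.
Mind the look-alikes: they are no part of the job. Of the things that look like the part that bears canister_center, take the one that is farthest from the robot's base at the start.

How it is judged:
On the way, in this order (a step that is already met when the one before it is completed fails the run):
1. the outer segment is folded back along the inner one while the inner is still swung out (value of joint outer_arm below 0.18 rad and value of joint inner_arm above 0.4 rad), for 0.2 s.
2. the folded pair is swung in to its parked position (value of joint each of outer_arm, inner_arm below 0.18 rad), for 0.2 s.
At the end, for the whole second after the job is handed in: Both joints of the arm read below 0.18 rad (10 degrees) and are at rest: the outer segment lies along the inner one and the inner one is parked along the base's +y. The canister stands upright within 20 mm of where it was (all of step 2 and velocity of joint inner_arm between -0.05 and 0.05 rad/s and velocity of joint outer_arm between -0.05 and 0.05 rad/s and angle between canister_center's own z axis and vertical below 0.2 rad and distance of canister_center from where it was at the start of the episode below 0.02 m); the robot touches nothing.
It fails at once if the canister is knocked over or shoved more than 20 mm (angle between canister_center's own z axis and vertical above 0.35 rad or distance of canister_center from where it was at the start of the episode above 0.02 m).
It fails at once if the inner segment is swung in while the outer one is still open (value of joint inner_arm below 0.35 rad and value of joint outer_arm above 0.4 rad).
It also fails if it takes over 54 s, if anything falls off the work surface, if the arm or the gripper's body presses on something with over 40 N, if the wrist force passes 120 N, or if a joint passes its speed limit or range.

ROBOT

A 6-joint arm with a two-finger parallel gripper is mounted at the origin on the work surface. World frame = base frame: x ahead of the robot, y to its left, z up, the work surface at z = 0. Lengths are in m, angles in rad, forces in N, time in s.
With the tool pointing down it reaches from about 0.4 to 0.825 m from the base axis. Payload 7 kg.
Tool frame: the origin (TCP) lies at the very end of the fingers, on their centre line; the grasp point (between the pads) lies 19 mm behind it; z points along the fingers, y is the direction in which the jaws open and shut (so a half turn about z gives the same grasp; the last joint's range is limited). The gripper opens to 85 mm and grips with 20 to 120 N. Pads are 22 mm wide; open, the fingers measure 114 mm over their backs; the gripper's body (76 mm by 85 mm) begins 54 mm behind the grasp point. The pads swing forward as they close: fully open they stand 13 mm farther back than shut.
Start: joints at [1.464, 0.359, 0.012, 0, -1.224, -0.288], TCP at [0.26, 0.623, 0.231] pointing down, gripper open.
Joint ranges: [-3.07, 3.07], [-1.43, 2.12], [-1.02, 1.25], [-3.03, 1.67], [-3.05, -0], [-3.03, 3.03]. Speed limits (rad/s): [2.39, 2.39, 3.01, 3.14, 3.14, 3.14].

INTERFACE

Orientations are given as a unit quaternion [w, x, y, z].
In Python, from station import * gives the robot as it stands.
- The arm moves only by the tool step_arm, never from a script. Its argument "steps" is a list of rows, each a list of 6 numbers: the shift along the tool's x, y, z in cm, then the turn, a rotation vector about the tool's x, y, z in rad. A call has 1 to 10 rows; each row shifts and turns the commanded pose from where the row before left it, along the tool's axes as they then stand; what a row does not reach is not made up. A row lasts 1/10 s, in which the tool goes at most 50 mm and 8.59 degrees, less where a joint would pass 70% of its speed; a pose out of reach is approached as far as the arm can. A call with a gripper value outside its range is refused whole. "hand" is the opening, from 0 (shut) to 1 (fully open), set as the call begins (left out, the last holds). The fingers move at their own pace and stop on an object; "force" is the grip in N (left out, the last holds). Time passes only in rows, so rows that do not move let the fingers close. It gives the time, the measured TCP pose, the force and the opening at its end, in the units of the state.
- sense(): the state, without advancing time (a new reading comes with each control period).
- snapshot(name): name is "scene" or "top" or "wrist"; returns a dict with "pixels" (480x640x3 uint8, red, green, blue), "fx", "fy", "cx", "cy" (pixels), "pose" (4x4, takes a point from camera to world coordinates). Camera axes: x right, y down, z forward; pixel columns grow to the right and rows downward; lengths in m; the calibration is good to about 2 mm. A picture is of the moment at which its call begins. There is no depth.
- finish_job(): hands the job in, once; it reports no verdict.
The state is a dict: "clock": time; "joints": joint angles; "dq": joint speeds; "joint_efforts": joint torques, N m; "position": TCP position; "eef_rot": TCP orientation; "force": force on the tool from outside, world axes, zero at the start; "ft_torque": the same for the moment, N m; "grip_width": opening from 0.0 (shut) to 1.0 (fully open).
Only numpy, scipy, OpenCV 4.12 (cv2) and the standard library are available. Lean on these libraries where they do the work, as an engineer would, in place of code of your own. Each camera call takes 0.05 s, during which the arm holds its last target.

## Working session

There is one attempt and no reset: what is moved stays moved. The work goes in short steps, Python scripts to look and compute and a tool call to move; the robot and the scene stay as the last step left them, time stands still between calls to the robot, and variables do not carry over. Pictures are saved under pics/ and viewed, and the job is handed in when it is done.

Besides the shell and the picture viewer there is one more tool, called after "Call:" in YAML: its name, and indented under it one key for each argument. step_arm: Moves the arm, as the interface text tells. Its arguments: {"type":"object","properties":{"steps":{"type":"array","items":{"type":"array","items":{"type":"number"}}},"hand":{"type":"number"},"force":{"type":"number"}},"required":["steps"]}

```bash
mkdir -p pics; ls; python3 - <<'E'
from station import *
import cv2
s=sense();print(s['position'],s['eef_rot'],s['clock'])
for n in('scene','top','wrist'):
    d=snapshot(n);cv2.imwrite(f'pics/a_{n}.png',d['pixels'][:,:,::-1]);import numpy as np
    print(n,d['fx'],d['fy'],d['cx'],d['cy'],np.round(d['pose'],3).tolist())
    np.savez(f'a_{n}.npz',**d)
E
```

```text
pics
[0.25943392 0.62263058 0.23037627] [ 8.08185598e-04  9.80569242e-01 -1.96171606e-01 -9.30365635e-05] 0.0
scene 596.331823550193 596.331823550193 320.40323077521157 236.70596169273907 [[-0.293, 0.799, -0.525, 1.201], [0.956, 0.247, -0.157, 0.081], [0.004, -0.548, -0.837, 0.833], [0.0, 0.0, 0.0, 1.0]]
top 562.0523577222195 562.0523577222195 314.65721893005735 233.17489903476255 [[-0.005, -0.992, 0.123, 0.6], [-1.0, 0.005, 0.002, -0.087], [-0.002, -0.123, -0.992, 0.798], [0.0, 0.0, 0.0, 1.0]]
wrist 348.0065433570068 348.0065433570068 322.32601261187074 240.11663091278305 [[-0.384, -0.873, -0.301, 0.337], [-0.923, 0.363, 0.125, 0.591], [0.0, 0.326, -0.945, 0.374], [0.0, 0.0, 0.0, 1.0]]
```

View pics/a_scene.png

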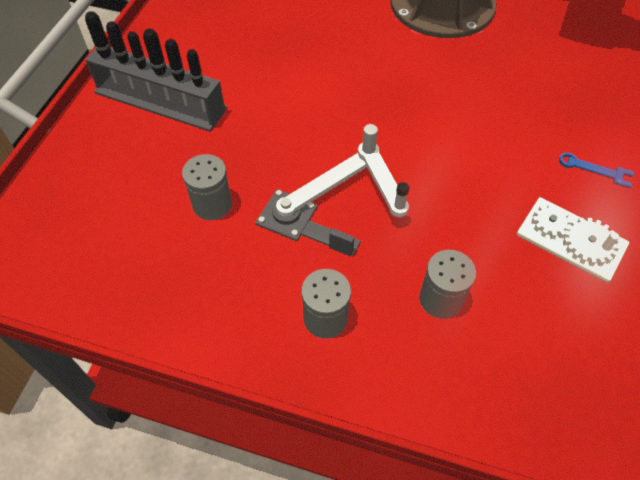

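View pics/a_top.png

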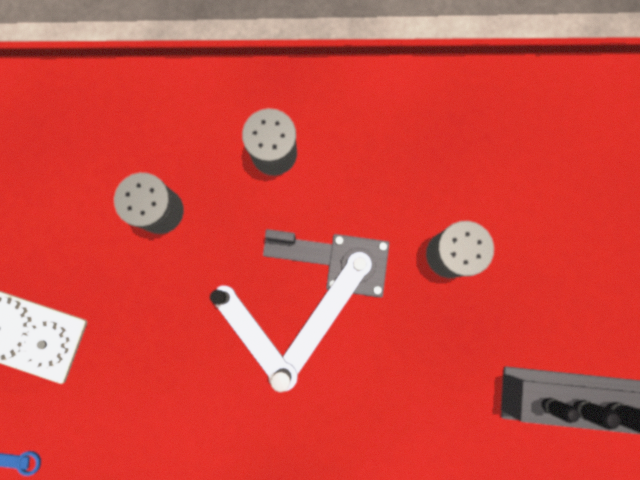

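View pics/a_wrist.png

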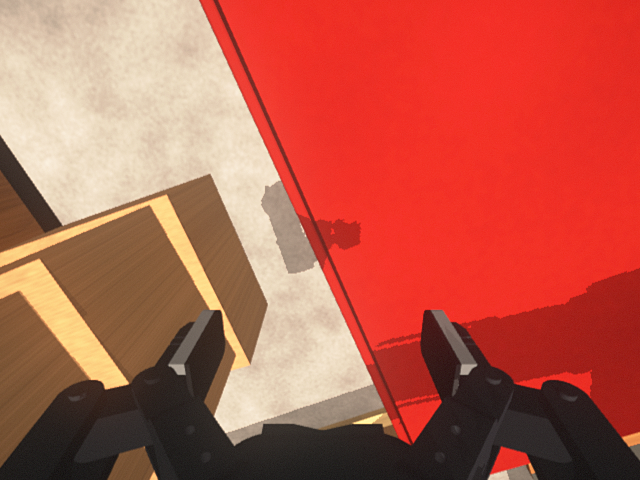

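```bash
python3 - <<'E'
import cv2
a=cv2.imread('pics/a_top.png')[210:410,190:410];b=cv2.imread('pics/a_scene.png')[110:270,240:440]
cv2.imwrite('pics/z_top.png',cv2.resize(a,None,fx=3,fy=3,interpolation=cv2.INTER_CUBIC)[:600])
cv2.imwrite('pics/z_sc.png',cv2.resize(b,None,fx=3.75,fy=3.75,interpolation=cv2.INTER_CUBIC))
E
```

```text
(no output)
```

View pics/z_top.png

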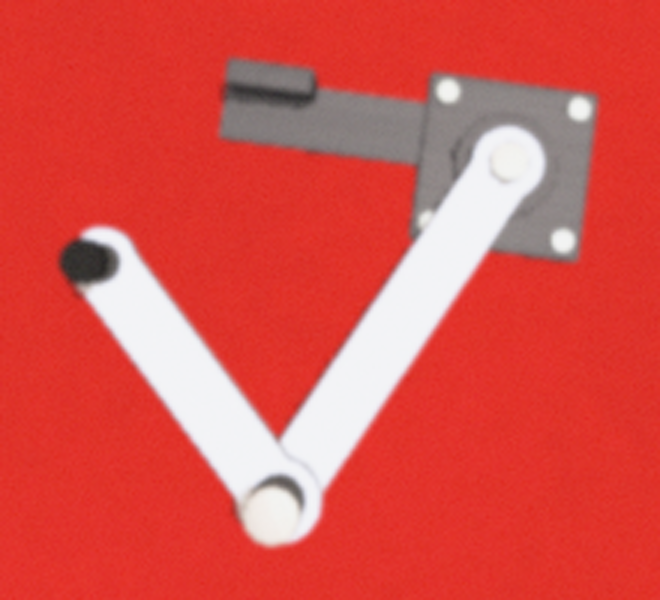

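View pics/z_sc.png

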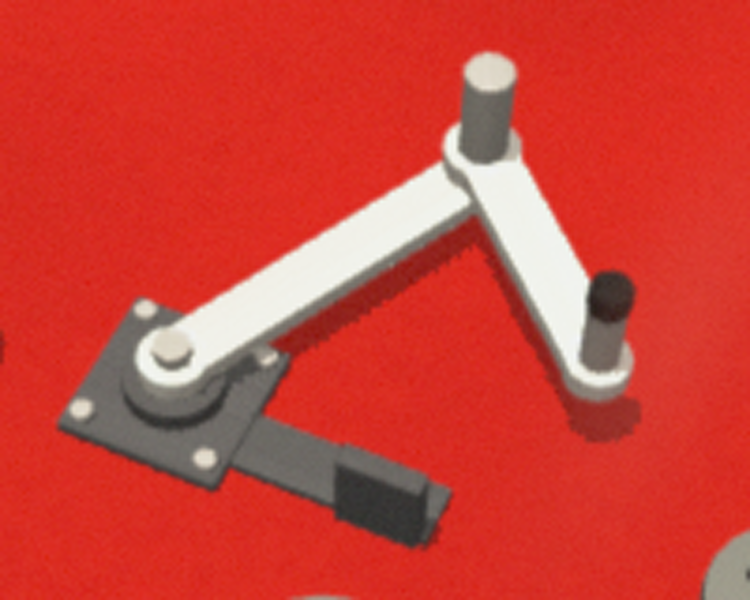

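```bash
cat > h.py <<'E'
import numpy as np
def ray(d,u,v,z):
    r=d['pose'][:3,:3]@np.array([(u-d['cx'])/d['fx'],(v-d['cy'])/d['fy'],1.]);o=d['pose'][:3,3]
    return (o+r*(z-o[2])/r[2])[:2]
E
python3 - <<'E'
import numpy as np
from h import *
t=np.load('a_top.npz');s=np.load('a_scene.npz')
T=lambda x,y,z:ray(t,190+x/3,210+y/3,z);S=lambda x,y,z:ray(s,240+x/3.75,110+y/3.75,z)
print('base',T(505.5,165.5,.01),S(145,382,.01))
c=T(505.5,165.5,.01)
e=T(271,516,.096);p=T(84,261,.096)
print('elbow',e,S(490,72,.096),'tip',p,S(613,290,.096))
# base axes from screws (s1 448,91 ; s2 579,109 ; s3 563,240)
a=T(448,91,.01)-T(579,109,.01);b=T(579,109,.01)-T(563,240,.01)
print('pitch',np.linalg.norm(a),np.linalg.norm(b)); psi=np.arctan2(a[1],a[0])-np.pi/2; psi2=np.arctan2(b[1],b[0]); print('yaw',psi,psi2)
y=(psi+psi2)/2
R=np.array([[np.cos(y),-np.sin(y)],[np.sin(y),np.cos(y)]])
eb=R.T@(e-c);tb=R.T@(p-e);print(eb,np.linalg.norm(eb),tb,np.linalg.norm(tb))
P=np.arctan2(-eb[0],eb[1]);Q=np.arctan2(tb[0],-tb[1])-P;print('p,q',P,Q,'psi',y)
for u,v in((269,135),(141,199),(466,248)):
    g=ray(t,u,v,.092);print('can',g,np.linalg.norm(g),R.T@(g-c))
for u,v in((326,292),(452,270),(206,171)): print(ray(s,u,v,.092))
E
```

```text
base [ 0.65210107 -0.14725671] [ 0.65751232 -0.15534962]
elbow [ 0.50445892 -0.04343003] [ 0.50800779 -0.03949344] tip [0.60775741 0.03421491] [0.61217608 0.04006031]
pitch 0.06201455248482915 0.06175045409743384
yaw -0.14274620312855868 -0.14065728369276195
[-0.16082557  0.08193483] 0.18049427004402938 [0.09129749 0.09145535] 0.12922582095994783
p,q 1.0996062664976518 1.2574519929631232 psi -0.14170174341066033
can [ 0.81575026 -0.02772528] 0.816221282595147 [0.14512777 0.14144523]
can [0.73256733 0.13521677] 0.7449419227418994 [0.03976659 0.29100637]
can [ 0.66761073 -0.27682016] 0.722726425285922 [ 0.0336522  -0.12607445]
[ 0.8222945  -0.02314001]
[0.73498152 0.13927036]
[ 0.67014948 -0.26911111]
```

Call:
step_arm:
  steps:
    - [2.75, 2.03, 0, 0, 0, 0]
    - [2.75, 2.03, 0, 0, 0, 0]
    - [2.75, 2.03, 0, 0, 0, 0]
    - [2.75, 2.03, 0, 0, 0, 0]
    - [2.75, 2.03, 0, 0, 0, 0]
    - [2.75, 2.03, 0, 0, 0, 0]
    - [2.75, 2.03, 0, 0, 0, 0]
    - [2.75, 2.03, 0, 0, 0, 0]
    - [2.75, 2.03, 0, 0, 0, 0]
    - [2.75, 2.03, 0, 0, 0, 0]
  hand: 0.5

```text
clock: 1.15
position: [0.4358, 0.3286, 0.2312]
eef_rot: [0.0, 0.981, -0.196, -0.0]
force: [1.6, 0.4, 0.1]
grip_width: 0.499
```

Call:
step_arm:
  steps:
    - [2.75, 2.03, 0, 0, 0, 0]
    - [2.75, 2.03, 0, 0, 0, 0]
    - [2.75, 2.03, 0, 0, 0, 0]
    - [2.75, 2.03, 0, 0, 0, 0]
    - [2.75, 2.03, 0, 0, 0, 0]
    - [2.75, 2.03, 0, 0, 0, 0]
    - [2.75, 2.03, 0, 0, 0, 0]
    - [2.75, 2.03, 0, 0, 0, 0]
    - [2.75, 2.03, 0, 0, 0, 0]
    - [2.75, 2.03, 0, 0, 0, 0]

```text
clock: 2.15
position: [0.6116, 0.0354, 0.2311]
eef_rot: [0.0, 0.981, -0.196, -0.0]
force: [0.4, 0.7, 0.2]
grip_width: 0.494
```

Call:
step_arm:
  steps:
    - [0, 0, 0, 0, 0, -0.104]
    - [0, 0, 0, 0, 0, -0.104]
    - [0, 0, 0, 0, 0, -0.104]
    - [0, 0, 0, 0, 0, -0.104]
    - [0, 0, 0, 0, 0, -0.104]
    - [0, 0, 0, 0, 0, -0.104]
    - [0, 0, 0, 0, 0, -0.104]
    - [0, 0, 0, 0, 0, -0.104]
    - [0, 0, 0, 0, 0, -0.104]
    - [0, 0, 0, 0, 0, -0.104]

```text
clock: 3.15
position: [0.6109, 0.0367, 0.231]
eef_rot: [-0.0, 0.948, 0.319, -0.0]
force: [-0.5, 0.2, 0.0]
grip_width: 0.501
```

```bash
python3 - <<'E'
from station import *
import cv2
for n in('wrist','scene'):
    d=snapshot(n);cv2.imwrite(f'pics/b_{n}.png',d['pixels'][:,:,::-1]);import numpy as np
    np.savez(f'b_{n}.npz',**d)
    C=d['pose']
    for X in ((.6099,.0365,.096),(.506,-.0415,.096)):
        q=np.linalg.inv(C)@np.array([*X,1]);print(n,d['cx']+d['fx']*q[0]/q[2],d['cy']+d['fy']*q[1]/q[2])
E
```

```text
wrist 322.4056265997491 227.30573530259431
wrist 321.54924105156965 356.91237778357385
scene 401.56128959124953 185.7015725319417
scene 369.8042599405842 128.09450414235795
```

View pics/b_wrist.png

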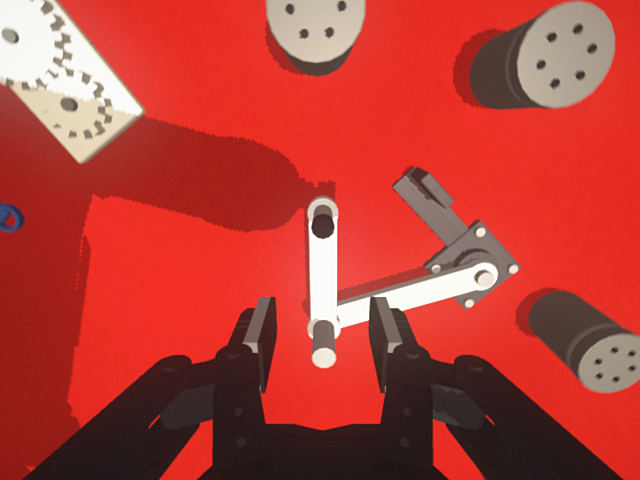

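The wrist view puts the tip cap at (322, 227) and the elbow post top at (323, 357). Both are within 2 px of my prediction and centred between the fingers, so I'll descend around the tip post.

Call:
step_arm:
  steps:
    - [0, 0, 2, 0, 0, 0]
    - [0, 0, 2, 0, 0, 0]
    - [0, 0, 2, 0, 0, 0]
    - [0, 0, 2, 0, 0, 0]
    - [0, 0, 2, 0, 0, 0]
    - [0, 0, 2, 0, 0, 0]
    - [0, 0, 2, 0, 0, 0]
    - [0, 0, 2, 0, 0, 0]
    - [0, 0, 1.2, 0, 0, 0]
    - [0, 0, 0, 0, 0, 0]

```text
clock: 4.25
position: [0.61, 0.0364, 0.0575]
eef_rot: [-0.0, 0.949, 0.316, -0.002]
force: [0.3, -0.3, -0.2]
grip_width: 0.499
```

```bash
python3 - <<'E'
from station import *
import cv2
for n in('scene',):
    d=snapshot(n);cv2.imwrite(f'pics/c_{n}.png',cv2.resize(d['pixels'][60:300,240:560,::-1],None,fx=2.5,fy=2.5))
s=sense();print(s['position'],s['force'],s['joints'])
E
```

```text
[0.61089335 0.03659094 0.05881686] [-0.23321619 -1.00805568  0.85122403] [ 3.78668512e-01  4.16355184e-01 -3.36302340e-01  1.41171745e-04
 -8.19612330e-01  1.83605076e+00]
```

View pics/c_scene.png

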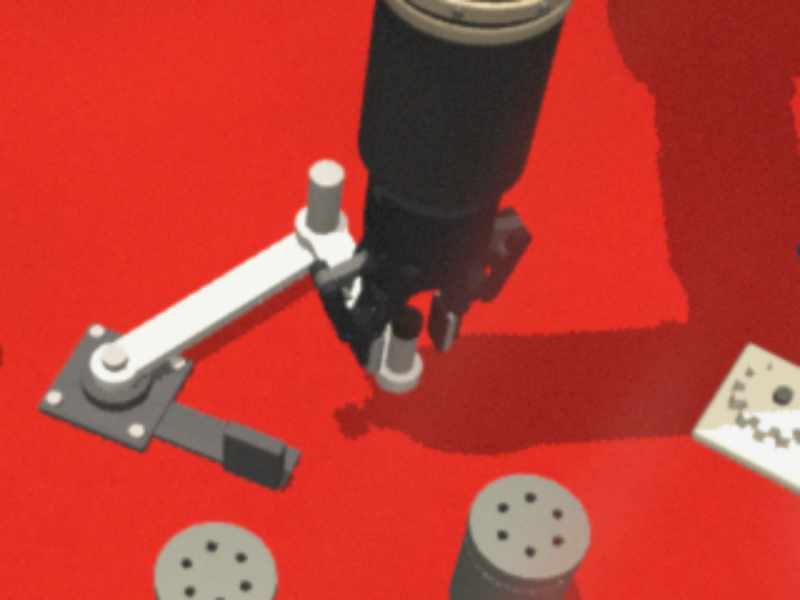

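The fingers straddle the tip post. I'll narrow the cage and sweep clockwise about the elbow.

Call:
step_arm:
  steps:
    - [0, 0, 0, 0, 0, 0]
    - [0, 0, 0, 0, 0, 0]
    - [-0.016, 0.65, 0, 0, 0, 0.05]
    - [-0.016, 0.65, 0, 0, 0, 0.05]
    - [-0.016, 0.65, 0, 0, 0, 0.05]
    - [-0.016, 0.65, 0, 0, 0, 0.05]
    - [-0.016, 0.65, 0, 0, 0, 0.05]
    - [-0.016, 0.65, 0, 0, 0, 0.05]
    - [-0.016, 0.65, 0, 0, 0, 0.05]
    - [-0.016, 0.65, 0, 0, 0, 0.05]
  hand: 0.32

```text
clock: 5.3
position: [0.6343, -0.0098, 0.0604]
eef_rot: [-0.0, 0.993, 0.121, 0.001]
force: [0.5, 0.6, -0.8]
grip_width: 0.32
```

```bash
python3 - <<'E'
from station import *
import cv2
for n in('scene','top'):
    d=snapshot(n);p=d['pixels'][60:300,240:560] if n=='scene' else d['pixels'][180:420,140:460];cv2.imwrite(f'pics/d_{n}.png',cv2.resize(p[:,:,::-1],None,fx=2.,fy=2.))
E
```

```text
(no output)
```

View pics/d_scene.png

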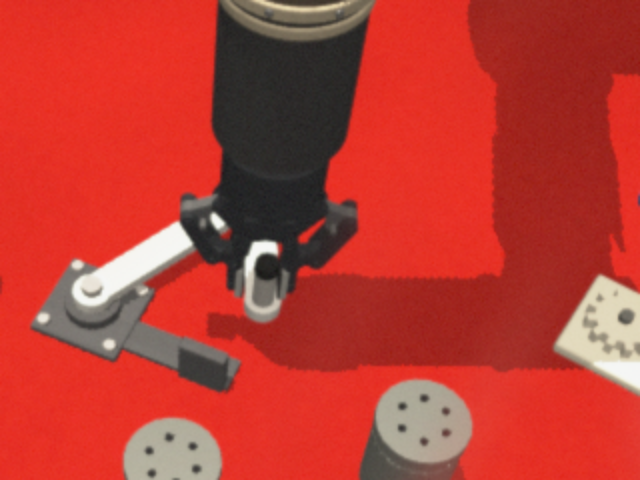

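The post is caged at crop (265, 270) and is moving with the fingers; the inner bar hasn't moved.

Call:
step_arm:
  steps:
    - [-0.016, 0.65, 0, 0, 0, 0.05]
    - [-0.016, 0.65, 0, 0, 0, 0.05]
    - [-0.016, 0.65, 0, 0, 0, 0.05]
    - [-0.016, 0.65, 0, 0, 0, 0.05]
    - [-0.016, 0.65, 0, 0, 0, 0.05]
    - [-0.016, 0.65, 0, 0, 0, 0.05]
    - [-0.016, 0.65, 0, 0, 0, 0.05]
    - [-0.016, 0.65, 0, 0, 0, 0.05]
    - [-0.016, 0.65, 0, 0, 0, 0.05]
    - [-0.016, 0.65, 0, 0, 0, 0.05]

```text
clock: 6.4
position: [0.6338, -0.074, 0.0601]
eef_rot: [-0.0, 0.992, -0.127, 0.001]
force: [1.2, 0.4, 0.8]
grip_width: 0.321
```

Call:
step_arm:
  steps:
    - [-0.016, 0.65, 0, 0, 0, 0.05]
    - [-0.016, 0.65, 0, 0, 0, 0.05]
    - [-0.016, 0.65, 0, 0, 0, 0.05]
    - [-0.016, 0.65, 0, 0, 0, 0.05]
    - [-0.016, 0.65, 0, 0, 0, 0.05]
    - [-0.016, 0.65, 0, 0, 0, 0.05]
    - [0, 0, 0, 0, 0, 0]
    - [0, 0, 0, 0, 0, 0]

```text
clock: 7.2
position: [0.618, -0.1098, 0.0597]
eef_rot: [-0.0, 0.962, -0.273, 0.0]
force: [-0.3, 0.3, -0.7]
grip_width: 0.323
```

```bash
python3 - <<'E'
from station import *
import cv2
s=sense();print(s['position'],s['force'])
for n in('scene','top'):
    d=snapshot(n);p=d['pixels'][60:300,240:560] if n=='scene' else d['pixels'][180:420,190:510];cv2.imwrite(f'pics/e_{n}.png',cv2.resize(p[:,:,::-1],None,fx=2.,fy=2.))
E
```

```text
[ 0.61800483 -0.10977655  0.05973256] [-0.3280087   0.30006744 -0.68117049]
```

View pics/e_scene.png

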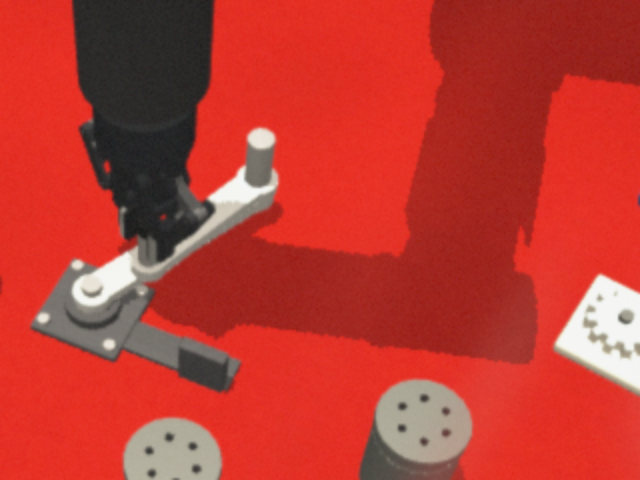

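View pics/e_top.png

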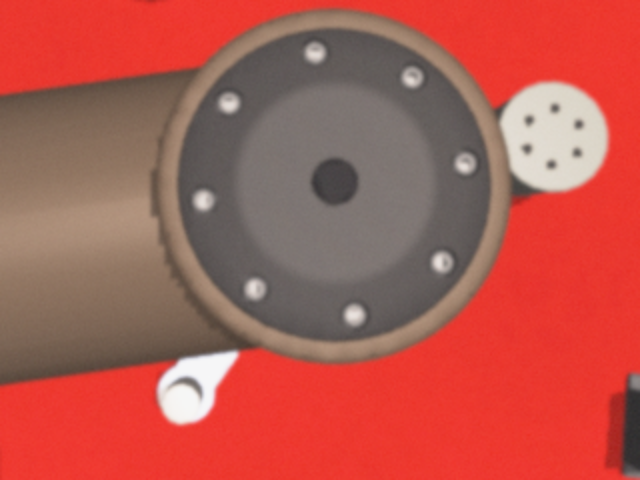

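Nearly folded. I'll push gently to the end stop and watch the force.

Call:
step_arm:
  steps:
    - [0, 0.3, 0, 0, 0, 0.023]
    - [0, 0.3, 0, 0, 0, 0.023]
    - [0, 0.3, 0, 0, 0, 0.023]
    - [0, 0, 0, 0, 0, 0]

```text
clock: 7.7
position: [0.6127, -0.1179, 0.0593]
eef_rot: [0.0, 0.952, -0.308, -0.0]
force: [-0.1, -0.5, 0.2]
grip_width: 0.322
```

Call:
step_arm:
  steps:
    - [0, 0.2, 0, 0, 0, 0]
    - [0, 0.2, 0, 0, 0, 0]
    - [0, 0, 0, 0, 0, 0]
    - [0, 0, 0, 0, 0, 0]

```text
clock: 8.1
position: [0.6109, -0.1206, 0.0593]
eef_rot: [-0.0, 0.952, -0.307, 0.0]
force: [2.9, 2.1, -0.5]
grip_width: 0.325
```

About 3.6 N of reaction at the folded end stop. I'll back off, lift and look.

Call:
step_arm:
  steps:
    - [0, -0.4, 0, 0, 0, 0]
    - [0, 0, 0, 0, 0, 0]
    - [0, 0, -2, 0, 0, 0]
    - [0, 0, -3, 0, 0, 0]
    - [0, 0, -3, 0, 0, 0]
    - [0, 0, -2, 0, 0, 0]
    - [-3, 0, 0, 0, 0, 0]
    - [-3.5, 0, 0, 0, 0, 0]
    - [-3.5, 0, 0, 0, 0, 0]
    - [-3, 0, 0, 0, 0, 0]

```text
clock: 9.1
position: [0.5056, -0.0412, 0.1592]
eef_rot: [0.0, 0.952, -0.307, -0.0]
force: [1.0, 0.5, 0.8]
grip_width: 0.319
```

```bash
python3 - <<'E'
from station import *
import cv2,numpy as np
s=sense();print(s['position'],s['force'],s['eef_rot'])
for n in('scene','wrist'):
    d=snapshot(n);np.savez(f'f_{n}.npz',**d);cv2.imwrite(f'pics/f_{n}.png',d['pixels'][:,:,::-1])
E
```

```text
[ 0.50564346 -0.04120645  0.15915617] [0.99639879 0.52587572 0.83439043] [ 2.00780572e-04  9.51710360e-01 -3.06997129e-01 -3.36207889e-04]
```

View pics/f_scene.png

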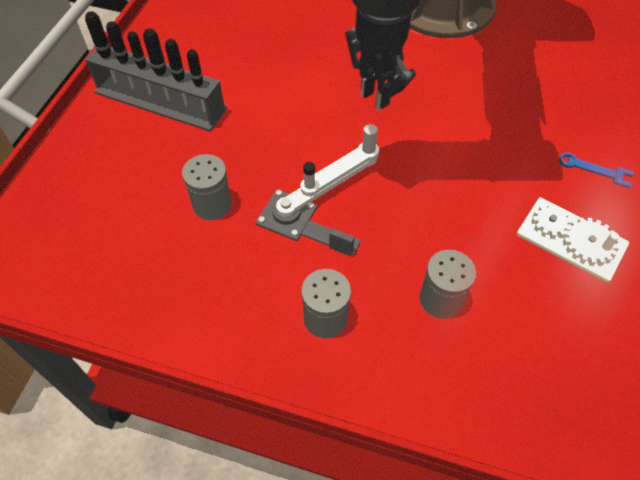

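View pics/f_wrist.png

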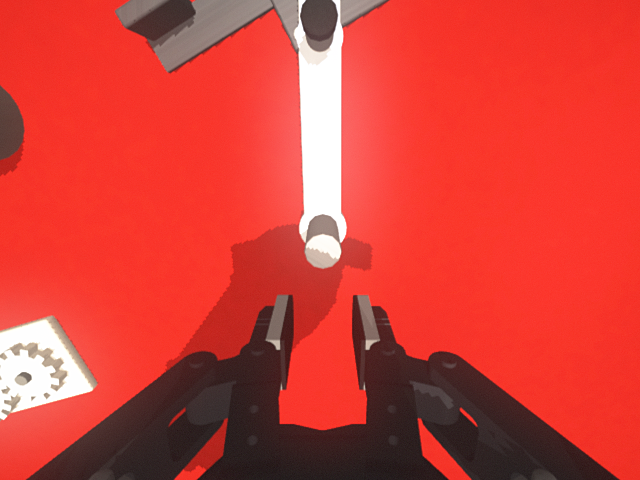

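Fully folded: cap and elbow post line up at columns 320/322 in the wrist view, and the elbow is still at (370, 128) in the scene view. Next I'll lower around the elbow post.

Call:
step_arm:
  steps:
    - [0, 0, 0, 0, 0, 0]
    - [0, 0, 1.5, 0, 0, 0]
    - [0, 0, 1.5, 0, 0, 0]
    - [0, 0, 1.5, 0, 0, 0]
    - [0, 0, 1.5, 0, 0, 0]
    - [0, 0, 1.5, 0, 0, 0]
    - [0, 0, 1.5, 0, 0, 0]
    - [0, 0, 1, 0, 0, 0]
    - [0, 0, 0, 0, 0, 0]
  hand: 0.48

```text
clock: 10.1
position: [0.5069, -0.0422, 0.0578]
eef_rot: [0.001, 0.952, -0.307, -0.001]
force: [-0.5, 0.0, -0.4]
grip_width: 0.48
```

Call:
step_arm:
  steps:
    - [0, 0, 0, 0, 0, 0]
    - [0, 0, 0, 0, 0, 0]
    - [0.014, -0.72, 0, 0, 0, 0.04]
    - [0.014, -0.72, 0, 0, 0, 0.04]
    - [0.014, -0.72, 0, 0, 0, 0.04]
    - [0.014, -0.72, 0, 0, 0, 0.04]
    - [0.014, -0.72, 0, 0, 0, 0.04]
    - [0.014, -0.72, 0, 0, 0, 0.04]
  hand: 0.37

```text
clock: 10.9
position: [0.5364, -0.01, 0.0599]
eef_rot: [0.0, 0.908, -0.419, -0.0]
force: [-2.1, -2.5, 1.1]
grip_width: 0.372
```

```bash
python3 - <<'E'
from station import *
import cv2,numpy as np
s=sense();print(s['position'],s['force'],s['eef_rot'])
for n in('scene',):
    d=snapshot(n);p=d['pixels'][60:300,240:560];cv2.imwrite(f'pics/g_{n}.png',cv2.resize(p[:,:,::-1],None,fx=2.,fy=2.))
E
```

```text
[ 0.53637894 -0.01003234  0.05994949] [-2.06745316 -2.49690246  1.06989211] [ 2.01396684e-04  9.07815611e-01 -4.19369492e-01 -7.12056638e-05]
```

View pics/g_scene.png

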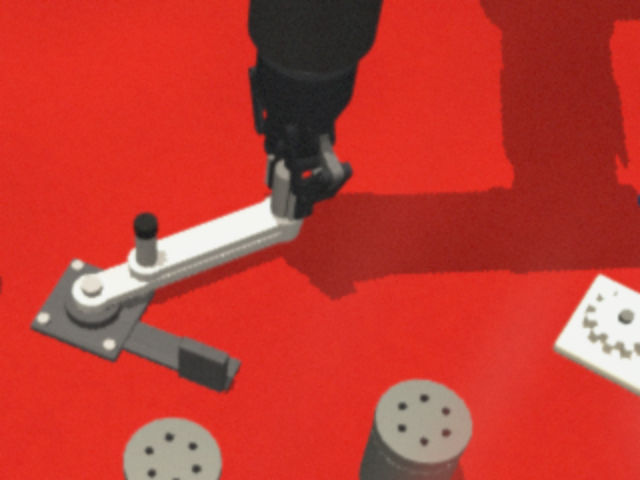

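The pair is swinging together and still folded, with the push at about 3 N. Continuing.

Call:
step_arm:
  steps:
    - [0.014, -0.72, 0, 0, 0, 0.04]
    - [0.014, -0.72, 0, 0, 0, 0.04]
    - [0.014, -0.72, 0, 0, 0, 0.04]
    - [0.014, -0.72, 0, 0, 0, 0.04]
    - [0.014, -0.72, 0, 0, 0, 0.04]
    - [0.014, -0.72, 0, 0, 0, 0.04]
    - [0.014, -0.72, 0, 0, 0, 0.04]
    - [0.014, -0.72, 0, 0, 0, 0.04]
    - [0.014, -0.72, 0, 0, 0, 0.04]

```text
clock: 11.85
position: [0.5918, 0.0227, 0.0598]
eef_rot: [0.0, 0.818, -0.575, -0.0]
force: [-2.9, -0.2, 1.2]
grip_width: 0.37
```

```bash
python3 - <<'E'
from station import *
import cv2,numpy as np
s=sense();print(s['position'],s['force'],s['eef_rot'],np.linalg.norm(s['position'][:2]-np.array([.653,-.149])))
for n in('scene',):
    d=snapshot(n);p=d['pixels'][60:300,240:560];cv2.imwrite(f'pics/h_{n}.png',cv2.resize(p[:,:,::-1],None,fx=2.,fy=2.))
E
```

```text
[0.59177223 0.02268469 0.05978405] [-2.89787113 -0.15056821  1.16335653] [ 1.51433028e-04  8.18290512e-01 -5.74804741e-01 -3.54689911e-04] 0.18227581491418998
```

View pics/h_scene.png

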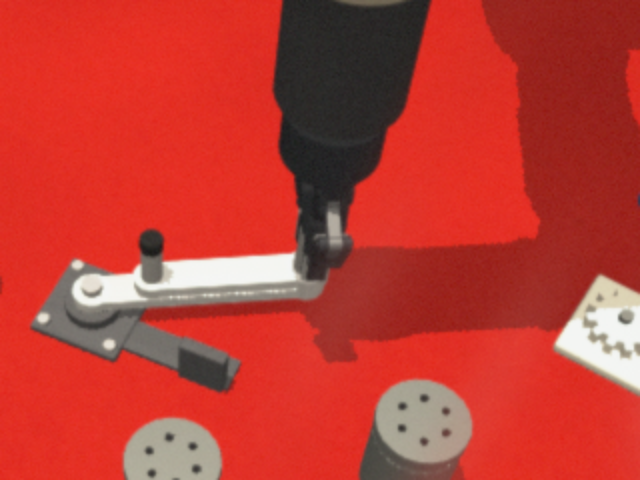

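Call:
step_arm:
  steps:
    - [0.014, -0.72, 0, 0, 0, 0.04]
    - [0.014, -0.72, 0, 0, 0, 0.04]
    - [0.014, -0.72, 0, 0, 0, 0.04]
    - [0.014, -0.72, 0, 0, 0, 0.04]
    - [0.014, -0.72, 0, 0, 0, 0.04]
    - [0.014, -0.72, 0, 0, 0, 0.04]
    - [0.014, -0.72, 0, 0, 0, 0.04]
    - [0.014, -0.72, 0, 0, 0, 0.04]
    - [0.014, -0.72, 0, 0, 0, 0.04]
    - [0.014, -0.72, 0, 0, 0, 0.04]

```text
clock: 12.9
position: [0.6628, 0.0335, 0.0597]
eef_rot: [0.0, -0.688, 0.726, 0.0]
force: [-3.7, 2.4, 0.4]
grip_width: 0.372
```

Call:
step_arm:
  steps:
    - [0, -0.5, 0, 0, 0, 0.028]
    - [0, -0.4, 0, 0, 0, 0.02]
    - [0, -0.3, 0, 0, 0, 0.017]
    - [0, 0, 0, 0, 0, 0]

```text
clock: 13.3
position: [0.6755, 0.0321, 0.0595]
eef_rot: [0.0, -0.664, 0.748, -0.0]
force: [0.9, -0.6, 0.2]
grip_width: 0.373
```

```bash
python3 - <<'E'
from station import *
import cv2,numpy as np
s=sense();print(s['position'],s['force'],s['eef_rot'],np.linalg.norm(s['position'][:2]-np.array([.653,-.149])))
for n in('scene',):
    d=snapshot(n);p=d['pixels'][60:300,240:560];cv2.imwrite(f'pics/i_{n}.png',cv2.resize(p[:,:,::-1],None,fx=2.,fy=2.))
E
```

```text
[0.67552733 0.03211006 0.05948055] [ 0.85354516 -0.55855013  0.19290989] [ 2.66849442e-04 -6.64143970e-01  7.47604609e-01 -2.54795718e-04] 0.18250570633879368
```

View pics/i_scene.png

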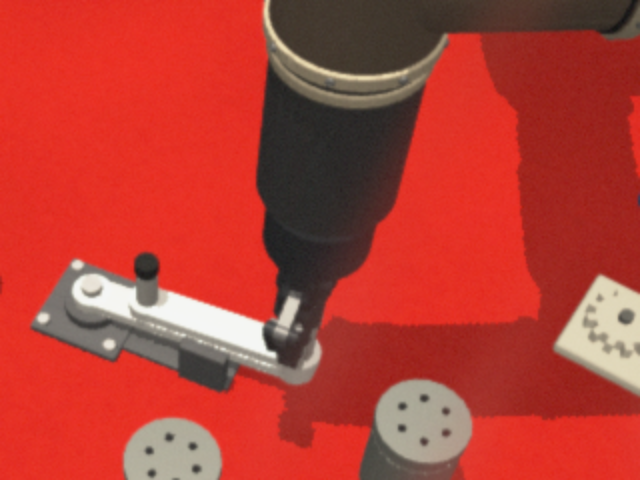

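Call:
step_arm:
  steps:
    - [0, -0.2, 0, 0, 0, 0]
    - [0, -0.2, 0, 0, 0, 0]
    - [0, -0.2, 0, 0, 0, 0]
    - [0, 0, 0, 0, 0, 0]

```text
clock: 13.75
position: [0.6813, 0.0315, 0.0593]
eef_rot: [0.0, -0.664, 0.748, -0.0]
force: [-1.0, 0.6, 0.4]
grip_width: 0.369
```

Call:
step_arm:
  steps:
    - [0, -0.2, 0, 0, 0, 0]
    - [0, -0.2, 0, 0, 0, 0]
    - [0, 0, 0, 0, 0, 0]
    - [0, 0, 0, 0, 0, 0]

```text
clock: 14.15
position: [0.6839, 0.0311, 0.059]
eef_rot: [-0.001, -0.664, 0.748, 0.001]
force: [-6.7, 3.0, 3.4]
grip_width: 0.366
```

The force climbed to about 7 N, above the 2.5 N swing friction, so it is at the end stop. I'll back off, lift, and check.

Call:
step_arm:
  steps:
    - [0, 0.5, 0, 0, 0, 0]
    - [0, 0, 0, 0, 0, 0]
    - [0, 0, 0, 0, 0, 0]
  hand: 0.5

```text
clock: 14.45
position: [0.6803, 0.0315, 0.0595]
eef_rot: [0.0, -0.664, 0.748, -0.0]
force: [0.0, 0.4, -0.1]
grip_width: 0.5
```

Call:
step_arm:
  steps:
    - [0, 0, -2, 0, 0, 0]
    - [0, 0, -3, 0, 0, 0]
    - [0, 0, -4, 0, 0, 0]
    - [0, 0, -4, 0, 0, 0]
    - [0, 4, -2, 0, 0, 0]
    - [0, 4, 0, 0, 0, 0]
    - [0, 4, 0, 0, 0, 0]
    - [0, 4, 0, 0, 0, 0]
    - [0, 4, 0, 0, 0, 0]
    - [0, 0, 0, 0, 0, 0]

```text
clock: 15.45
position: [0.4777, 0.0549, 0.21]
eef_rot: [0.001, -0.665, 0.747, 0.0]
force: [0.9, -0.1, 0.4]
grip_width: 0.501
```

```bash
python3 - <<'E'
from station import *
import cv2,numpy as np
s=sense();print(s['position'],s['force'],s['clock'])
for n in('scene','top'):
    d=snapshot(n);np.savez(f'j_{n}.npz',**d);cv2.imwrite(f'pics/j_{n}.png',d['pixels'][:,:,::-1])
E
```

```text
[0.47773482 0.05489398 0.21002824] [ 0.90924012 -0.11596357  0.36879139] 15.45
```

View pics/j_scene.png

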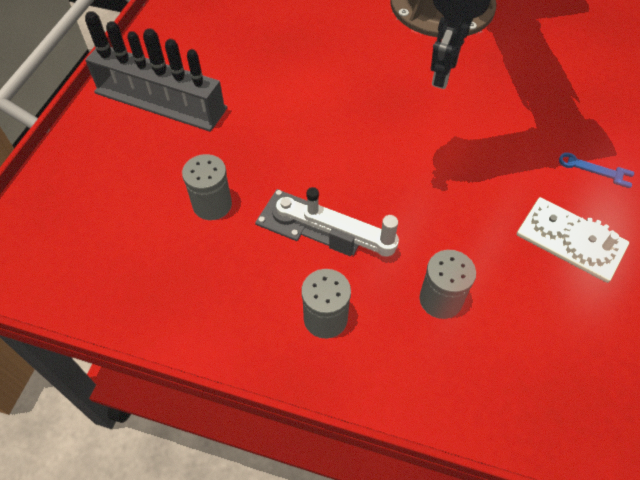

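View pics/j_top.png

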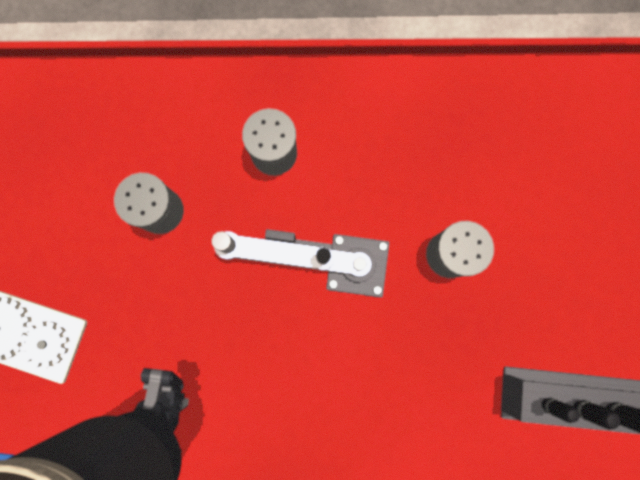

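```bash
python3 - <<'E'
import numpy as np
from h import *
t=np.load('j_top.npz');a=np.load('a_top.npz')
e=ray(t,221.5,242,.096);p=ray(t,321.5,256.5,.096);c=np.array([.6521,-.1473]);y=-.1417
R=np.array([[np.cos(y),-np.sin(y)],[np.sin(y),np.cos(y)]])
eb=R.T@(e-c);tb=R.T@(p-e);P=np.arctan2(-eb[0],eb[1]);print(eb,tb,P,np.arctan2(tb[0],-tb[1])-P)
print(np.abs(t['pixels'][95:180,235:300].astype(int)-a['pixels'][95:180,235:300]).mean())
from station import *
finish_job()
E
```

```text
[-0.00111202  0.17987422] [-0.00099991 -0.12692209] 0.006182117151669006 -0.014060083987642838
3.1116138763197587
the job is handed in; nothing more can be done
```

I folded the outer segment back onto the inner one and then swung the folded pair in to its parked position. I handed the job in at about 15.5 s on the clock; it gave no verdict.

- **Fold:** I caged the tip post loosely between the fingers and swept it about the elbow until the end stop pushed back with about 3.6 N. The inner segment stayed swung out at about 1.10 rad throughout.
- **Swing:** I caged the elbow post the same way and swung the pair in, at about 3–4 N, until the end stop pushed back with about 7 N. Then I let go, lifted clear and moved away.
- **Final joint angles:** the last top picture gives about 0.006 rad for the inner joint and -0.014 rad for the outer, so both read zero within measurement error. I did not measure the joint speeds; the friction was left to hold the arm at rest.
- **Canister:** the target one (farthest from the robot) is still upright in both views. It sits at the same pixel, about (269, 135), in the top pictures from before and after.
- **Robot:** it was clear of everything at the end, with a wrist force of about 1 N, which is its noise level.
- **Disagreement:** the two cameras gave positions about 4–10 mm apart at the start. I used the average for the two posts and mainly the top view for the base; the wrist view then matched the posts to within 2 pixels. No check failed.

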